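# Mount the microscope camera in its cam-lever clamp

### The arm

A 6-joint arm with a two-finger parallel gripper is mounted at the origin on the work surface. World frame = base frame: x ahead of the robot, y to its left, z up, the work surface at z = 0. Lengths are in m, angles in rad, forces in N, time in s.
With the tool pointing down it reaches from about 0.325 to 0.85 m from the base axis. Payload 15.5 kg.
Tool frame: the origin (TCP) lies between the finger pads; the fingertips stand 14 mm ahead of it and the grasp point (between the pads) lies 5 mm behind it; z points along the fingers, y is the line along which they close (so a half turn about z gives the same grasp; the last joint's range is limited). The gripper opens to 91 mm and grips with 3 to 60 N. Pads are 32 mm wide; open, the fingers measure 118 mm over their backs; the gripper's body (76 mm by 178 mm) begins 60 mm behind the grasp point.
Start: joints at [-1.282, 0.494, 1.345, -0, 1.302, -0.096], TCP at [0.235, -0.579, 0.228] pointing down, gripper open.
Joint ranges: [-2.91, 2.91], [-0.82, 2.16], [0.22, 2.67], [-1.22, 4.37], [0.12, 2.79], [-3.08, 3.08]. Speed limits (rad/s): [1.89, 1.89, 2.57, 3.01, 3.01, 3.01].

### API

Orientations are given as a rotation vector (axis times angle).
In Python, from station import get_obs, capture, job_done gives the robot as it stands.
- The arm moves only by the tool arm_command, never from a script. Its argument "increments" is a list of rows, each a list of 5 numbers: the closure, from 0 (fully open) to 1 (shut), then the shift along the tool's x, y, z in mm, then the turn about the tool's z in degrees. In form: [[fingers, dx, dy, dz, turn], ...]. A call has 1 to 20 rows; each row shifts and turns the commanded pose from where the row before left it, along the tool's axes as they then stand; what a row does not reach is not made up. A row lasts 1/12 s, in which the tool goes at most 41.7 mm and 7.16 degrees, less where a joint would pass 70% of its speed; a pose out of reach is approached as far as the arm can. A call with a gripper value outside its range is refused whole. The fingers move at their own pace and stop on an object; "grip_force" is the grip in N (left out, the last holds). Time passes only in rows, so rows that do not move let the fingers close. It gives the time, the measured TCP pose, the force, the opening and the grip force at its end, in the units of the state.
- get_obs(): the state, without advancing time (a new reading comes with each control period).
- capture(name): name is "scene" or "side" or "wrist"; returns a dict with "pixels" (480x640x3 uint8, red, green, blue), "fx", "fy", "cx", "cy" (pixels), "D" ([k1, k2, p1, p2, k3] as OpenCV has them; the pictures are not rectified), "T" (4x4, takes a point from camera to world coordinates); the wrist camera has in their place "T_tool_cam" (4x4, takes a point from camera to tool coordinates, whose origin is the TCP and whose axes are the flange's). Camera axes: x right, y down, z forward; pixel columns grow to the right and rows downward; lengths in m; the calibration is good to about 2 mm. A picture is of the moment at which its call begins: read the wrist's pose just before it. There is no depth.
- job_done(): hands the job in; it is judged then, once.
The state is a dict: "time_s": time; "q": joint angles; "dq": joint speeds; "joint_torque": joint torques, N m; "position": TCP position; "eef_rot": TCP orientation; "wrist_force": force on the tool from outside, world axes, zero at the start; "torque": the same for the moment, N m; "width": opening from 0.0 (shut) to 1.0 (fully open); "grip_force": force on a finger pad.
Only numpy, scipy, OpenCV 4.12 (cv2) and the standard library are available. Lean on these libraries where they do the work, as an engineer would, in place of code of your own. Each camera call takes 0.05 s, during which the arm holds its last target. There are 200 camera calls.

### The job

Mount the camera on the rail: slide its foot into the open clamp, lens towards the specimen, and push it gently up against the orange rubber tip of the end stop so that it rests touching it. Then swing the red cam lever over until it snaps past centre and lies shut on its stop, without forcing it, and let go. Do not let the lens or camera touch the specimen stage, and leave the other things on the bench where they are.

Things in the scene. Friction and masses are not known exactly. Their poses are not given: they have to be found in the camera images.
- camera_body (a point): The camera: loose, 0.42 kg +-20%. Putty-coloured box 62 mm long (x), 48 wide (y), 48 tall, black tube and steel objective in front, on a dark T-shaped foot. Point: body's mid-height, over the foot's centre, 37 mm above its underside. x = the way the lens looks, y = left, z = up. The box spans x -37 to +25, y +-24 (grip across y), z +-24 mm. Starts on a 4 mm thick mat.
- camera_foot (a point): Centre of the underside of the camera's foot; axes as camera_body. Flange 60 mm long (x), 38 mm wide (y), 5 mm thick; on it a neck 60 mm long, 25 mm wide, 8 mm tall; above that the box.
- lens_tip (a point): Front of the camera's objective, 101 mm in front of camera_body and 2 mm above it. Tube and objective are at most 33 mm across and run from the box to this point.
- clamp_seat (a point): Centre of the clamp's channel floor, fixed, 34 mm above the table. x = the way in, and the way the mounted camera looks; y = left; z = up. Channel x -25 to +25 mm. Fixed jaw (dark) face at y +19 mm; moving jaw (aluminium) face at about y -21 mm with the lever open; shutting the lever presses the foot to the fixed jaw (camera at y = 0). Once home, camera_foot lies on this floor, 22 mm before to 7 mm past this point.
- clamp_mouth (a point): The channel's open end on its floor, 25 mm to -x of clamp_seat, midway between the open jaws (about 40 mm apart: 2 mm side play for the flange). Axes as clamp_seat. Jaws flare over the last 14 mm before it; a ramp leads up. Lips stand 4 mm in over the flange, underside 7 mm, top 10.5 mm above the floor, so the foot goes in only by sliding along x, flange under the lips.
- end_stop: Upright bracket (34 mm wide, 33 mm tall) at the channel's far end; origin at its base, 60 mm along x from clamp_seat and 16 mm below it; same axes. It carries a stop screw with an orange rubber tip, 12 mm across, that faces the foot and must stay touched by it at the end.
- stop_hole (a point): Where the stop screw passes the bracket. Its setting is not measured: the free rubber tip lies 26 to 50 mm to -x of here (10 to 34 mm to +x of clamp_seat), so feel for it; the foot's front end meets it with camera_foot at x -20 to +4 mm from clamp_seat. The tip yields 2 N per mm for 2.5 mm, then is hard: push 3 to 5 N; over 10 N is too much. Friction keeps the released camera touching.
- lever (a joint): Red cam lever on an upright axis, rad: 0 open, 2.05 shut on its stop; starts at 0 to 0.2; shuts clockwise seen from above. At value t it points at (5.192 - t) rad counter-clockwise from clamp_seat's +x: open out to -y, shut along the clamp to -x. A spring resists, most near 1.1 rad (about 8 to 11 N at the grip); past centre at 1.85 rad it snaps to the stop by itself. Over 22 N is forcing.
- lever_axis (a point): On the lever's axis at grip height; 20 mm along x, 42 mm to -y and 12.5 mm above clamp_seat (46.5 mm above the table); axes as clamp_seat.
- lever_grip (a point): Middle of the lever's red grip, 58 mm from the axis, 46.5 mm above the table; x points out along the lever. The grip runs 36 to 78 mm from the axis, 8 mm thick, 20 mm tall (36.5 to 56.5 mm above the table). Push its side that faces the specimen stage when open.
- specimen_stage: Specimen stage on the rail beyond the end stop, with two lamps, up to 115 mm above the table; origin 185 mm along x from clamp_seat, 18 mm above the table. A mineral chip on it faces the lens, its tip 160 mm along x from clamp_seat. The camera must not touch it.
- rig: The whole fixed rig: aluminium rail 60 mm wide, 18 mm tall, x -80 to +230 mm, with clamp, lever, end stop and specimen stage. Origin on the table under clamp_seat; same axes.
- canister: Bystander: black plastic objective canister, upright, 38 mm across, 62 mm tall; origin under its centre.
- slide_box: Bystander: blue and grey microscope slide box, 100 x 78 x 35 mm; origin under its centre.
- driver: Bystander: screwdriver with a yellow handle, 160 mm long, lying down; origin under its centre.
- petri: Bystander: glass Petri dish, 90 mm across, 16 mm tall; origin under its centre.
- blower: Bystander: black rubber dust blower, upright, 48 mm across, 100 mm tall; origin under its centre.
- dropper: Bystander: amber dropper bottle, 38 mm across, 75 mm tall; origin under its centre.
- lens_cap: Bystander: red lens cap, 36 mm across, 9 mm tall; origin under its centre.

How it is judged:
On the way, in this order (a step that is already met when the one before it is completed fails the run):
1. with the lever still open, the camera's foot lies in the clamp's channel and touches the rubber tip of the end stop (z of camera_body in the frame of clamp_seat between 0.0345 and 0.0395 m and y of camera_body in the frame of clamp_seat between -0.0035 and 0.0025 m and x of lens_tip in the frame of clamp_seat above 0.077 m and x of camera_body in the frame of clamp_seat below 0.01 m and contact force between camera and end_stop above 0.5 N and value of joint lever below 0.8 rad), for 0.2 s.
2. the cam lever is past centre and shut, the camera in the clamp (z of camera_body in the frame of clamp_seat between 0.0345 and 0.0395 m and y of camera_body in the frame of clamp_seat between -0.0035 and 0.0025 m and value of joint lever above 1.97 rad), for 0.2 s.
At the end, for the whole second after the job is handed in: The lever is shut (over 1.97 rad), and the camera is at rest in the channel, down on its floor within 2.5 mm, within 1.5 mm of the clamped line (y = 0), lens towards the specimen, its foot still touching the end stop's rubber tip (over 0.2 N) (all of step 2 and x of lens_tip in the frame of clamp_seat above 0.077 m and x of camera_body in the frame of clamp_seat below 0.01 m and y of camera_body in the frame of clamp_seat above -0.0015 m and contact force between camera and end_stop above 0.2 N and linear speed of camera below 0.01 m/s).
It fails at once if the camera is pushed against the end stop with more than 10 N, or forced into or onto the open clamp with more than 30 N (contact force between camera and end_stop above 10 N or (contact force between camera and rig above 30 N and value of joint lever below 0.8 rad)).
It fails at once if the lever is forced with more than 22 N (contact force between lever and anything else above 22 N).
It fails at once if the camera or its lens touches the specimen stage (contact force between camera and specimen_stage above 0.3 N).
It fails at once if the camera is tipped by more than 30 degrees (angle between camera_body's own z axis and vertical above 0.52 rad).
It fails at once if another thing on the bench is moved by more than 15 mm (distance of any of canister, slide_box, driver, petri, blower, dropper, lens_cap from where it was at the start of the episode above 0.015 m).
It also fails if it takes over 66 s, if anything falls off the work surface, if the arm or the gripper's body presses on something with over 40 N, if the wrist force passes 120 N, or if a joint passes its speed limit or range.

## Working session

There is one attempt and no reset: what is moved stays moved. The work goes in short steps, Python scripts to look and compute and a tool call to move; the robot and the scene stay as the last step left them, time stands still between calls to the robot, and variables do not carry over. Pictures are saved under pics/ and viewed, at most 10 in all, crops included, and the job is handed in when it is done.

Besides the shell and the picture viewer there is one more tool, called after "Emit:" as name(argument=value, ...) on one line, values as JSON. arm_command: Moves the arm, as the interface text tells. Its arguments: {"type":"object","properties":{"increments":{"type":"array","items":{"type":"array","items":{"type":"number"}}},"grip_force":{"type":"number"}},"required":["increments"]}

```bash
mkdir -p pics; python3 - <<'E'
from station import *
import cv2,numpy as np
o=get_obs();print({k:np.round(v,3) for k,v in o.items()})
for n in("scene","side","wrist"):
    c=capture(n);cv2.imwrite(f"pics/{n}0.png",c["pixels"][:,:,::-1])
    print(n,c["fx"],c["cx"],c["cy"],np.round(c["D"],3),np.round(c.get("T",c.get("T_tool_cam")),3).tolist())
E
```

```text
{'time_s': np.float64(0.0), 'q': array([-1.281,  0.494,  1.346, -0.   ,  1.303, -0.096]), 'dq': array([ 0.   , -0.   , -0.   ,  0.002, -0.002,  0.001]), 'joint_torque': array([-1.0000e-03, -8.7882e+01, -3.8186e+01,  7.1000e-02,  5.3000e-02,
       -0.0000e+00]), 'position': array([ 0.235, -0.579,  0.227]), 'eef_rot': array([-3.082, -0.601,  0.   ]), 'wrist_force': array([-0.07 , -0.371,  0.511]), 'torque': array([-0.001,  0.018,  0.022]), 'grip_force': np.float64(0.0), 'width': np.float64(0.999)}
scene 487.66577880722065 312.7712222390911 237.63184173400074 [-0.005  0.     0.     0.     0.   ] [[-0.881, 0.348, -0.32, 0.897], [0.473, 0.647, -0.599, 0.537], [-0.001, -0.679, -0.734, 0.846], [0.0, 0.0, 0.0, 1.0]]
side 502.55813833903136 324.6010427828572 239.78254734881702 [-0.098  0.     0.     0.     0.   ] [[-0.981, -0.128, 0.149, 0.403], [-0.196, 0.611, -0.767, 0.733], [0.007, -0.781, -0.624, 0.711], [0.0, 0.0, 0.0, 1.0]]
wrist 344.2465181835867 323.5200806929385 242.69256837047314 [-0.045  0.     0.     0.     0.   ] [[-0.0, -0.971, -0.238, 0.067], [1.0, -0.0, 0.0, -0.0], [-0.0, -0.238, 0.971, -0.157], [0.0, 0.0, 0.0, 1.0]]
```

View pics/scene0.png

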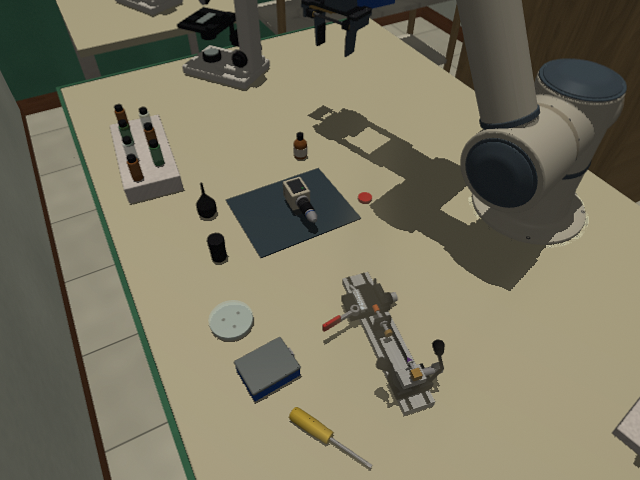

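View pics/side0.png

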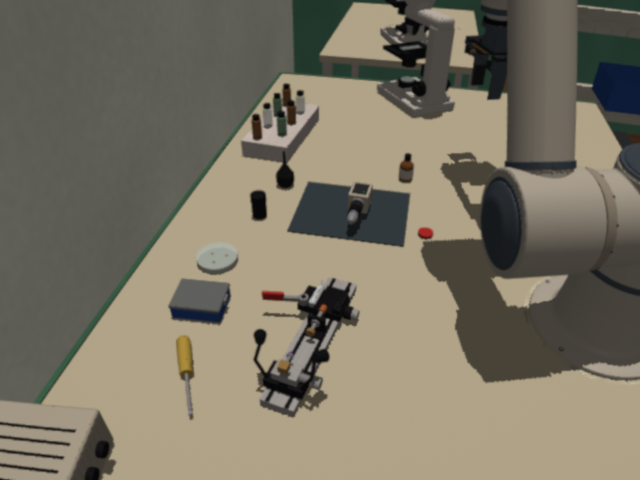

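The scene view shows the camera on the mat (box top about (297,187), lens tip (312,217)). The rail runs from (357,278) to (417,405), with the red lever grip at about (332,323). The side view agrees: box at (360,195), lever at (272,296).

```bash
cat > h.py <<'E'
from station import *
import cv2,numpy as np
from scipy.spatial.transform import Rotation as R
def cam(n):
    o=get_obs();c=capture(n)
    K=np.array([[c["fx"],0,c["cx"]],[0,c["fy"],c["cy"]],[0,0,1.]])
    if n=="wrist":
        Tt=np.eye(4);Tt[:3,:3]=R.from_rotvec(o["eef_rot"]).as_matrix();Tt[:3,3]=o["position"];T=Tt@c["T_tool_cam"]
    else:T=c["T"]
    return c["pixels"],K,np.array(c["D"]),np.array(T)
def ray(C,uv,z):
    _,K,D,T=C
    p=cv2.undistortPoints(np.array(uv,float).reshape(-1,1,2),K,D).reshape(-1,2)
    d=np.c_[p,np.ones(len(p))]@T[:3,:3].T; t=T[:3,3]
    return t+d*((np.array(z)-t[2])/d[:,2])[:,None]
def proj(C,P):
    _,K,D,T=C;Ti=np.linalg.inv(T)
    return cv2.projectPoints(np.array(P,float).reshape(-1,1,3),cv2.Rodrigues(Ti[:3,:3])[0],Ti[:3,3],K,D)[0].reshape(-1,2)
def save(n,C,crop=None,s=1,pts=()):
    im=C[0][:,:,::-1].copy()
    for u,v in pts: cv2.drawMarker(im,(int(round(u)),int(round(v))),(0,255,0),cv2.MARKER_CROSS,7,1)
    if crop: im=im[crop[1]:crop[3],crop[0]:crop[2]]
    cv2.imwrite("pics/"+n,cv2.resize(im,None,fx=s,fy=s,interpolation=cv2.INTER_CUBIC))
E
python3 - <<'E'
from h import *
for n,uv in(("scene",[(297,187),(312,217),(357,278),(417,405),(332,323),(300,155),(365,198),(206,215),(218,258)]),("side",[(361,190),(353,222),(342,283),(279,402),(272,296),(407,180),(425,233),(286,185),(259,217)])):
    print(n,ray(cam(n),uv,[.065,.043,.018,.018,.0465,0,0,0,0]).round(3).tolist())
E
```

```text
scene [[0.512, -0.264, 0.065], [0.518, -0.176, 0.043], [0.509, 0.011, 0.018], [0.565, 0.301, 0.018], [0.622, 0.099, 0.046], [0.412, -0.448, 0.0], [0.347, -0.211, 0.0], [0.725, -0.345, 0.0], [0.749, -0.199, 0.0]]
side [[0.511, -0.262, 0.065], [0.514, -0.163, 0.043], [0.508, 0.01, 0.018], [0.559, 0.3, 0.018], [0.625, 0.101, 0.046], [0.408, -0.437, 0.0], [0.35, -0.213, 0.0], [0.718, -0.346, 0.0], [0.745, -0.194, 0.0]]
```

Emit:
arm_command(increments=[[0, 0, 0, 0, -6.8], [0, 0, 0, 0, -6.8], [0, 0, 0, 0, -6.8], [0, 0, 0, 0, -6.8], [0, 0, 0, 0, -6.8], [0, 0, 0, 0, -6.8], [0, 0, 0, 0, -6.8], [0, 0, 0, 0, -6.8], [0, 0, 0, 0, -6.8], [0, 0, 0, 0, -6.8], [0, 28, 27, 0, 0], [0, 28, 27, 0, 0], [0, 28, 27, 0, 0], [0, 28, 27, 0, 0], [0, 28, 27, 0, 0], [0, 28, 27, 0, 0], [0, 28, 27, 0, 0], [0, 28, 27, 0, 0], [0, 28, 27, 0, 0], [0, 28, 27, 0, 0]])

```text
time_s: 1.92
position: [0.5054, -0.2974, 0.228]
eef_rot: [2.221, 2.222, 0.0]
wrist_force: [0.3, -0.9, -0.3]
width: 1.001
grip_force: 0.0
```

Emit:
arm_command(increments=[[0, 0, 0, 0, 0], [0, 0, 0, 0, 0], [0, 0, 0, 0, 0]])

```text
time_s: 2.17
position: [0.5042, -0.2991, 0.2278]
eef_rot: [-2.22, -2.223, 0.001]
wrist_force: [-0.4, 0.3, 0.5]
width: 0.999
grip_force: 0.0
```

```bash
python3 - <<'E'
from h import *
C=cam("wrist");save("w1.png",C,(120,100,520,400),2)
o=get_obs();print(o["position"],o["eef_rot"],o["time_s"],o["q"])
print(proj(C,[[.512,-.263,.065],[.516,-.17,.043]]))
E
```

```text
[ 0.50385832 -0.29963922  0.22785691] [-2.22089430e+00 -2.22178523e+00  4.93986150e-04] 2.2167 [-6.38180921e-01  4.39010677e-01  1.44403957e+00 -3.04767900e-04
  1.25873067e+00 -6.38488398e-01]
[[331.90237267 192.7204711 ]
 [336.2866152   90.18204174]]
```

View pics/w1.png

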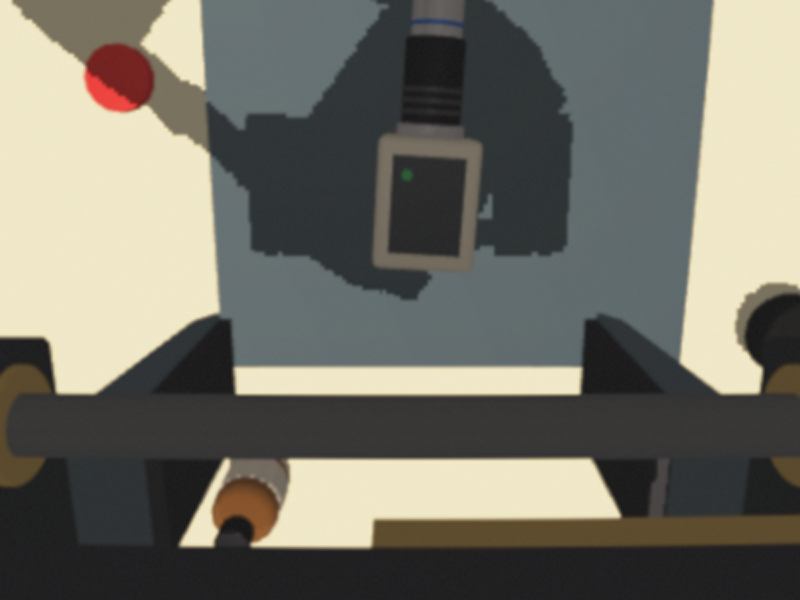

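The wrist view shows the box top with crop corners (379,137), (482,142), (472,270) and (373,266). The lens points up the image (world +y), with the dropper at bottom left and the lens cap at left.

```bash
python3 - <<'E'
from h import *
C=cam("wrist")
uv=np.array([(379,137),(482,142),(472,270),(373,266)])/2+[120,100]
P=ray(C,uv,[.065]*4)[:,:2];print(P.round(4))
print("sizes",[np.linalg.norm(P[i]-P[(i+1)%4]).round(4) for i in range(4)])
d=(P[0]+P[1]-P[2]-P[3]);print("ang",np.degrees(np.arctan2(d[1],d[0])), np.degrees(np.arctan2(*(P[1]-P[0])[::-1]))+90)
d/=np.linalg.norm(d);c=P.mean(0);print("box centre",c,"body pt",c+.006*d)
im=C[0];print(proj(C,[[.512,-.155,.043]]));save("x.png",C)
# lens axis: tube silver/black centre columns at rows
g=im.astype(int)
for r in range(96,165,6):print(r,[int(x) for x in g[r,320:362,0]])
E
```

```text
[[ 0.4912 -0.2416]
 [ 0.5381 -0.2438]
 [ 0.5348 -0.3036]
 [ 0.4878 -0.3017]]
sizes [np.float64(0.047), np.float64(0.0599), np.float64(0.0471), np.float64(0.0602)]
ang 86.80565625471797 87.30497311464227
box centre [ 0.51297753 -0.27265853] body pt [ 0.51331187 -0.26666785]
[[332.28079634  72.31930994]]
96 [47, 49, 49, 48, 49, 49, 55, 69, 83, 89, 91, 91, 91, 89, 91, 92, 96, 97, 97, 99, 100, 100, 98, 97, 96, 96, 94, 95, 93, 91, 86, 73, 56, 50, 48, 50, 51, 63, 78, 88, 98, 99]
102 [48, 49, 48, 47, 49, 51, 64, 83, 88, 91, 92, 91, 89, 90, 92, 95, 95, 96, 98, 101, 101, 100, 98, 97, 96, 95, 94, 93, 92, 91, 88, 82, 69, 53, 48, 49, 49, 48, 49, 49, 48, 50]
108 [49, 48, 49, 48, 49, 55, 69, 79, 81, 83, 79, 75, 75, 75, 76, 79, 81, 82, 86, 92, 93, 92, 91, 90, 89, 90, 90, 90, 90, 90, 86, 79, 62, 50, 50, 49, 50, 49, 48, 49, 49, 50]
114 [50, 49, 49, 49, 49, 60, 81, 87, 89, 91, 92, 90, 89, 91, 93, 95, 96, 97, 100, 100, 99, 98, 96, 96, 95, 94, 93, 91, 89, 88, 82, 67, 53, 49, 49, 49, 49, 50, 49, 49, 48, 48]
120 [48, 49, 45, 34, 25, 26, 28, 29, 27, 26, 25, 26, 28, 27, 30, 28, 28, 28, 27, 28, 30, 29, 28, 2
[... 585 characters left out ...]
 48, 48]
144 [47, 43, 38, 39, 35, 37, 38, 39, 39, 39, 41, 39, 40, 42, 44, 46, 47, 47, 46, 44, 44, 42, 42, 42, 42, 42, 39, 39, 40, 37, 37, 40, 46, 48, 48, 47, 48, 47, 48, 48, 47, 47]
150 [44, 39, 36, 33, 34, 35, 35, 36, 36, 36, 38, 38, 40, 41, 43, 45, 44, 44, 43, 43, 41, 41, 41, 39, 41, 42, 41, 42, 42, 39, 40, 45, 45, 48, 47, 48, 48, 47, 47, 49, 47, 48]
156 [45, 36, 30, 30, 32, 31, 33, 33, 33, 34, 36, 36, 36, 38, 39, 40, 41, 41, 40, 40, 38, 37, 37, 40, 38, 39, 39, 38, 38, 40, 42, 44, 48, 48, 48, 48, 47, 49, 47, 48, 48, 47]
162 [85, 87, 89, 88, 89, 89, 89, 89, 89, 85, 86, 87, 87, 86, 86, 87, 85, 83, 80, 79, 76, 74, 75, 74, 71, 66, 63, 63, 61, 63, 63, 60, 53, 48, 47, 47, 48, 47, 48, 47, 48, 47]
```

Emit:
arm_command(increments=[[0, 36, 2.6, 0, 0], [0, 36, 2.6, 0, 0], [0, 36, 2.6, 0, 0], [0, 36, 2.6, 0, 0], [0, 36, 2.6, 0, 0], [0, 36, 2.6, 0, 0], [0, 36, 2.6, 0, 0], [0, 36, 2.6, 0, 0], [0, 36, 2.6, 0, 0], [0, 36, 2.6, 0, 0], [0, 0, 0, 0, 5.5], [0, 0, 0, 0, 5.5], [0, 0, 0, 0, 0], [0, 0, 0, 0, 0], [0, 0, 0, 0, 0]])

```text
time_s: 3.52
position: [0.5301, 0.06, 0.2279]
eef_rot: [-2.422, -2.001, 0.0]
wrist_force: [-0.8, 0.2, 0.5]
width: 1.001
grip_force: 0.0
```

```bash
python3 - <<'E'
from h import *
C=cam("wrist");save("w2.png",C,(170,0,490,240),2.5)
import pickle;pickle.dump(C,open("w2.pkl","wb"))
o=get_obs();print(o["position"],o["eef_rot"],o["time_s"])
E
```

```text
[0.53009841 0.06008094 0.2279384 ] [-2.42202038e+00 -2.00083319e+00  1.53048627e-05] 3.5667
```

View pics/w2.png

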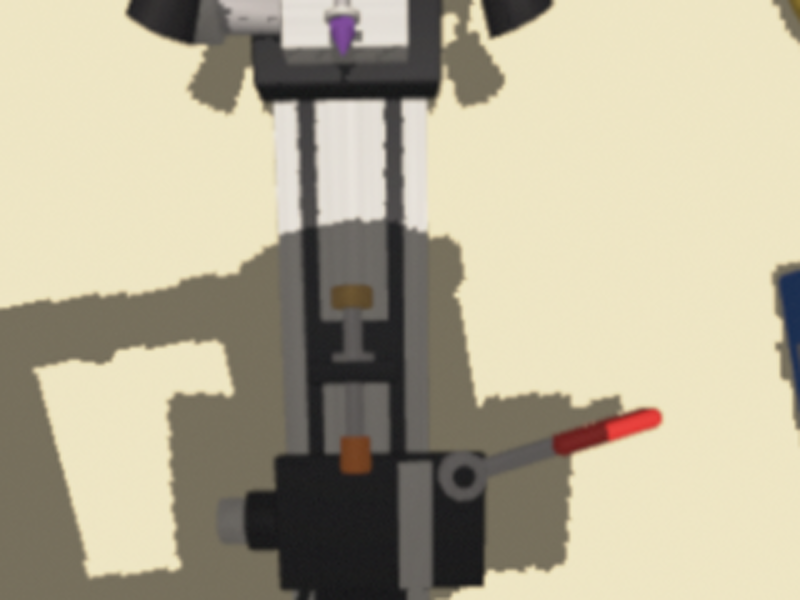

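The wrist view shows the rail with edges at crop x≈277/428 (row 150) and 285/428 (row 400). It also shows the lever hub at (464,476), the red grip from (556,445) to (660,417), the orange tip at (356,472 front edge), and the purple chip at (343,52).

```bash
python3 - <<'E'
from h import *
import pickle
C=pickle.load(open("w2.pkl","rb"))
s=lambda L:np.array(L,float)/2.5+[170,0]
# refine rail edges on red channel
g=C[0].astype(float)
for r in (50,60,70,80,150,165): print(r,[int(x) for x in g[r,275:290,0]],[int(x) for x in g[r,335:347,0]],C[0][r,276].tolist(),C[0][r,282].tolist())
L=ray(C,s([(276.5,130),(279,200),(284,330),(286,420)]),[.018]*4);Rr=ray(C,s([(428,130),(428,200),(428,330),(428,420)]),[.018]*4)
print(L.round(4),Rr.round(4))
for n in(L,Rr):
    d=n[-1]-n[0];print("ang",np.degrees(np.arctan2(-d[1],-d[0])))
print("width",np.linalg.norm(L-Rr,axis=1))
for z in(.0465,.055,.06):print("hub",z,ray(C,s([(464,476)]),[z]).round(4))
print("grip",ray(C,s([(556,445),(659,417)]),[.0565]*2).round(4))
print("tip",ray(C,s([(356,473)]),[.04]).round(4), "chip",ray(C,s([(343,52)]),[.073]).round(4))
print("block corners",ray(C,s([(277,455),(280,588),(484,452),(484,585),(400,461),(433,461)]),[.0445]*6).round(4))
E
```

```text
50 [237, 238, 237, 232, 223, 225, 228, 227, 227, 229, 229, 228, 223, 198, 139] [229, 228, 227, 227, 226, 227, 235, 238, 238, 237, 238, 237] [238, 229, 196] [227, 222, 215]
60 [237, 238, 237, 236, 231, 226, 228, 228, 227, 229, 230, 230, 226, 213, 163] [230, 228, 227, 227, 228, 229, 235, 237, 237, 238, 238, 237] [238, 230, 196] [228, 223, 216]
70 [238, 238, 238, 236, 230, 224, 227, 227, 227, 228, 229, 229, 228, 219, 174] [231, 229, 227, 228, 229, 230, 236, 238, 237, 237, 237, 237] [238, 229, 195] [227, 222, 215]
80 [238, 237, 238, 237, 236, 231, 227, 227, 227, 228, 229, 230, 229, 221, 175] [231, 230, 229, 228, 230, 232, 236, 238, 238, 237, 237, 238] [237, 229, 195] [227, 222, 214]
150 [119, 118, 119, 119, 118, 118, 119, 116, 109, 106, 106, 107, 107, 108, 110] [105, 106, 106, 106, 106, 106, 110, 116, 118, 118, 118, 118] [118, 111, 92] [116, 110, 92]
165 [118, 119, 118, 119, 118, 118, 118, 116, 111, 105, 104, 105, 106, 106, 108] [105, 105, 105, 105, 106, 106, 108, 116, 119, 119, 119, 119] [119, 112, 93] [116, 110, 92]
[[0.5208 0.2341 0.018 ]
 [0.5163 0.2086 0.018 ]
 [0.5077 0.1595 0.018 ]
 [0.5008 0.124  0.018 ]] [[0.579  0.2228 0.018 ]
 [0.5744 0.1974 0.018 ]
 [0.5655 0.1483 0.018 ]
 [0.5591 0.1128 0.018 ]]
ang 79.71062089206181
ang 79.71864029272905
width [0.05930689 0.05917297 0.05886399 0.05932173]
hub 0.0465 [[0.5678 0.09   0.0465]]
hub 0.055 [[0.5672 0.0909 0.055 ]]
hub 0.06 [[0.5668 0.0914 0.06  ]]
grip [[0.6031 0.096  0.0565]
 [0.6428 0.0992 0.0565]]
tip [[0.5263 0.0986 0.04  ]] chip [[0.5505 0.237  0.073 ]]
block corners [[0.4975 0.1117 0.0445]
 [0.4872 0.0594 0.0445]
 [0.5772 0.0975 0.0445]
 [0.5686 0.045  0.0445]
 [0.5443 0.1003 0.0445]
 [0.557  0.0978 0.0445]]
```

Rig solved: seat ≈ (0.5226, 0.0790, 0.034), angle 79.7°, lever at about 0.19 rad. The rail centre line, hub and chip all agree to within 1 mm. The rubber tip is near x = +20 mm. Next I grasp the camera.

Emit:
arm_command(increments=[[0, 0, 0, 0, -4], [0, 0, 0, 0, -3.9], [0, -32.3, 0, 0, 0], [0, -32.3, 0, 0, 0], [0, -32.3, 0, 0, 0], [0, -32.3, 0, 0, 0], [0, -32.3, 0, 0, 0], [0, -32.3, 0, 0, 0], [0, -32.3, 0, 0, 0], [0, -32.3, 0, 0, 0], [0, -32.3, 0, 0, 0], [0, -32.3, 0, 0, 0], [0, 0, 0, 0, 0], [0, 0, 0, 0, 0], [0, 0, 0, 30, 0], [0, 0, 0, 30, 0], [0, 0, 0, 30, 0], [0, 0, 0, 25, 0], [0, 0, 0, 0, 0], [0, 0, 0, 0, 0]])

```text
time_s: 5.23
position: [0.5124, -0.2606, 0.1126]
eef_rot: [-2.277, -2.161, 0.001]
wrist_force: [-0.2, 0.3, 0.5]
width: 0.997
grip_force: 0.0
```

```bash
python3 - <<'E'
from h import *
o=get_obs();print(o["position"],o["eef_rot"],o["wrist_force"])
S=cam("side");W=cam("wrist")
save("s3.png",S,(310,160,410,235),8)
E
```

```text
[ 0.51236854 -0.2606367   0.11263348] [-2.27681128e+00 -2.16116984e+00  6.91387563e-04] [-0.2270466   0.33526077  0.48286536]
```

View pics/s3.png

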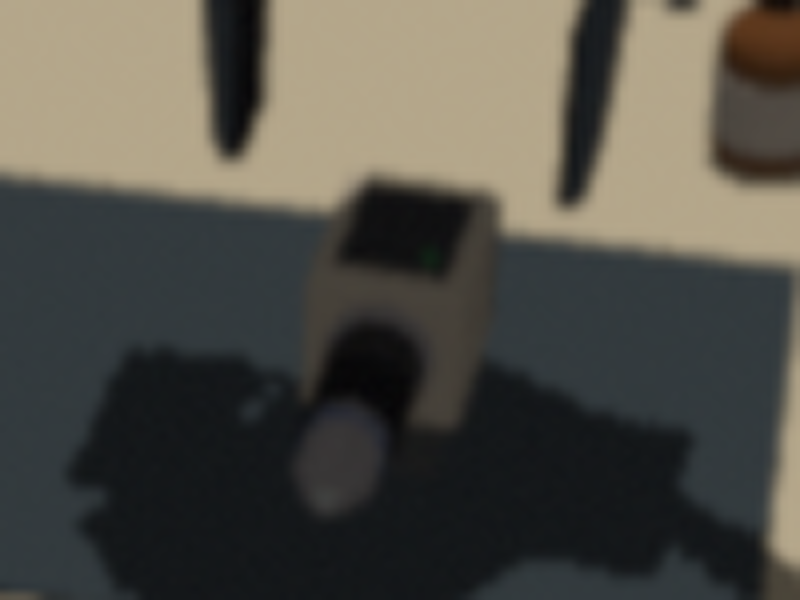

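The side view shows the open fingers straddling the box, with tips at crop (232,150) and (570,205). They are centred, so I lower and grip.

Emit:
arm_command(increments=[[0, -2, 1, 20, 0], [0, 0, 0, 20, 0], [0, 0, 0, 15, 0], [0, 0, 0, 12.6, 0], [0, 0, 0, 0, 0], [0, 0, 0, 0, 0], [0.3, 0, 0, 0, 0], [0.4, 0, 0, 0, 0], [0.5, 0, 0, 0, 0], [0.7, 0, 0, 0, 0], [0.7, 0, 0, 0, 0], [0.7, 0, 0, 0, 0], [0.7, 0, 0, 0, 0], [0.7, 0, 0, 0, 0]], grip_force=35)

```text
time_s: 6.5
position: [0.5137, -0.2636, 0.0454]
eef_rot: [-2.28, -2.161, 0.0]
wrist_force: [-1.1, 1.1, 2.8]
width: 0.526
grip_force: 35.0
```

Emit:
arm_command(increments=[[0.7, 0, 0, -5, 0], [0.7, 0, 0, -10, 0], [0.7, 0, 0, -15, 0], [0.7, 0, 0, -15, 0], [0.7, 0, 0, -15, 0], [0.7, 0, 0, -15, 0], [0.7, 0, 0, 0, 2.4], [0.7, 0, 0, 0, 2.4], [0.7, 0, 0, 0, 2.4], [0.7, 25, -5, 0, 0], [0.7, 25, -5, 0, 0], [0.7, 25, -5, 0, 0], [0.7, 25, -5, 0, 0], [0.7, 25, -5, 0, 0], [0.7, 25, -5, 0, 0], [0.7, 25, -5, 0, 0], [0.7, 25, -5, 0, 0], [0.7, 25, -5, 0, 0], [0.7, 25, -6, 0, 0], [0.7, 0, 0, 0, 0]])

```text
time_s: 8.17
position: [0.5073, -0.0049, 0.121]
eef_rot: [-2.408, -2.016, -0.0]
wrist_force: [-0.5, -0.5, -4.7]
width: 0.526
grip_force: 35.0
```

Emit:
arm_command(increments=[[0.7, 0, 0, 0, 0], [0.7, 0, 0, 0, 0]])

```text
time_s: 8.33
position: [0.5083, -0.0087, 0.1208]
eef_rot: [2.41, 2.014, 0.0]
wrist_force: [-0.2, -0.0, -3.2]
width: 0.52
grip_force: 35.0
```

```bash
cat > st.py <<'E'
from h import *
def st():
    o=get_obs();p=o["position"];r=o["eef_rot"];A=R.from_rotvec(r).as_matrix()[:,0]
    S=np.array([.5226,.0790]);a=np.radians(79.7);u=np.array([np.cos(a),np.sin(a)]);v=np.array([-u[1],u[0]])
    d=p[:2]-S;f=o["wrist_force"]
    print("t%.2f TCP rig x%.1f y%.1f z%.1f A%.2f F u%.1f v%.1f z%.1f w%.3f g%.1f"%(o["time_s"],d@u*1e3,d@v*1e3,p[2]*1e3,np.degrees(np.arctan2(A[1],A[0])),f[:2]@u,f[:2]@v,f[2],o["width"],o["grip_force"]))
if __name__=="__main__":st()
E
python3 - <<'E'
from st import *
st();S=cam("side");B=cam("scene");W=cam("wrist")
import cv2
save("s4.png",S,(250,160,410,340),3.3);save("b4.png",B,(280,160,440,340),3.3);
a,b=[cv2.imread("pics/"+n)for n in("s4.png","b4.png")]
save("w4.png",W,(170,0,490,300),1)
w=cv2.imread("pics/w4.png");w=cv2.resize(w,None,fx=.84,fy=.84)
im=np.hstack([a,b])[:, :];im=cv2.resize(im,(800,int(im.shape[0]*800/im.shape[1])));cv2.imwrite("pics/m4.png",im)
E
```

```text
t8.33 TCP rig x-88.9 y-1.6 z120.8 A79.78 F u-0.1 v0.2 z-3.2 w0.520 g35.0
```

View pics/m4.png

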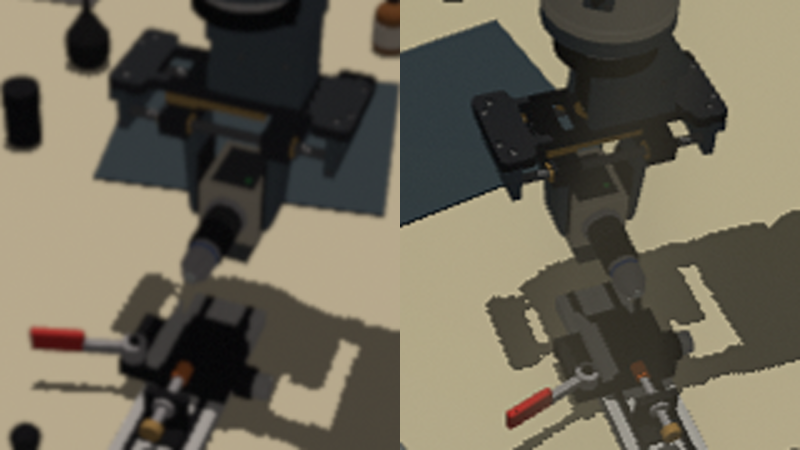

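The picture shows the camera held level in the fingers, lens towards the clamp, with the lever open and clear. I lower it to channel height and approach.

Emit:
arm_command(increments=[[0.7, 0, -0.6, 12, 0], [0.7, 0, 0, 12, 0], [0.7, 0, 0, 10, 0], [0.7, 0, 0, 6, 0], [0.7, 0, 0, 4.2, 0], [0.7, 0, 0, 0, 0], [0.7, 6, 0, 0, 0], [0.7, 6, 0, 0, 0], [0.7, 6, 0, 0, 0], [0.7, 2, 0, 0, 0], [0.7, 0, 0, 0, 0], [0.7, 0, 0, 0, 0], [0.7, 0, 0, 0, 0]])

```text
time_s: 9.57
position: [0.5111, 0.0112, 0.0762]
eef_rot: [2.411, 2.014, 0.0]
wrist_force: [0.7, 0.2, -3.9]
width: 0.523
grip_force: 35.0
```

```bash
python3 - <<'E'
from st import *
st();S=cam("side");B=cam("scene")
save("s5.png",S,(270,220,390,330),5)
# lens tip predicted
E
```

```text
t9.57 TCP rig x-68.7 y-0.8 z76.2 A79.76 F u0.3 v-0.7 z-3.9 w0.523 g35.0
```

View pics/s5.png

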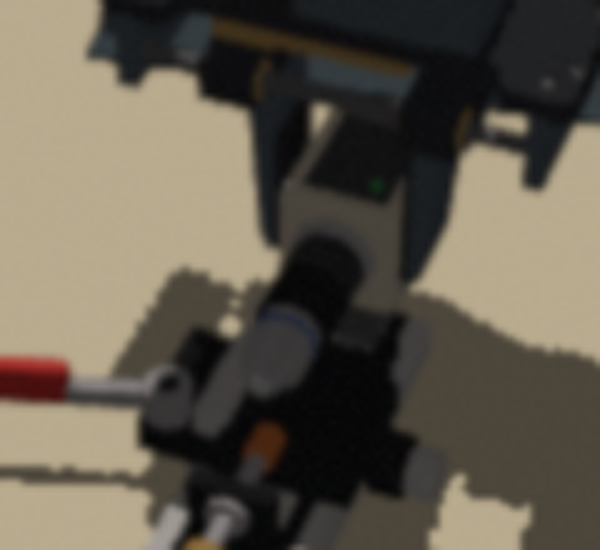

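The side view shows the lens over the channel in line with the orange tip, and the foot just before the flare. I slide it in gently.

Emit:
arm_command(increments=[[0.7, 2, 0, 0, 0], [0.7, 2, 0, 0, 0], [0.7, 2, 0, 0, 0], [0.7, 2, 0, 0, 0], [0.7, 0, 0, 0, 0]])

```text
time_s: 10.08
position: [0.5125, 0.0195, 0.0761]
eef_rot: [-2.411, -2.014, -0.0]
wrist_force: [-0.9, 0.4, -3.3]
width: 0.524
grip_force: 35.0
```

Emit:
arm_command(increments=[[0.7, 2, 0, 0, 0], [0.7, 2, 0, 0, 0], [0.7, 2, 0, 0, 0], [0.7, 2, 0, 0, 0], [0.7, 0, 0, 0, 0]])

```text
time_s: 10.5
position: [0.514, 0.0274, 0.0761]
eef_rot: [2.411, 2.014, 0.0]
wrist_force: [0.5, -0.1, -3.8]
width: 0.523
grip_force: 35.0
```

```bash
python3 st.py
```

```text
t10.50 TCP rig x-52.3 y-0.8 z76.1 A79.76 F u0.0 v-0.6 z-3.8 w0.523 g35.0
```

Emit:
arm_command(increments=[[0.7, 2, 0, 0, 0], [0.7, 2, 0, 0, 0], [0.7, 2, 0, 0, 0], [0.7, 2, 0, 0, 0], [0.7, 2, 0, 0, 0], [0.7, 0, 0, 0, 0]])

```text
time_s: 11.0
position: [0.5157, 0.0372, 0.0761]
eef_rot: [-2.411, -2.014, -0.0]
wrist_force: [0.4, 0.4, -4.3]
width: 0.526
grip_force: 35.0
```

Emit:
arm_command(increments=[[0.7, 2, 0, 0, 0], [0.7, 2, 0, 0, 0], [0.7, 2, 0, 0, 0], [0.7, 2, 0, 0, 0], [0.7, 2, 0, 0, 0], [0.7, 0, 0, 0, 0]])

```text
time_s: 11.5
position: [0.5175, 0.047, 0.0761]
eef_rot: [-2.411, -2.014, -0.0]
wrist_force: [0.1, -0.6, -4.3]
width: 0.523
grip_force: 35.0
```

```bash
python3 st.py
```

```text
t11.50 TCP rig x-32.4 y-0.7 z76.1 A79.76 F u-0.5 v-0.2 z-4.3 w0.523 g35.0
```

Emit:
arm_command(increments=[[0.7, 2, 0, 0, 0], [0.7, 2, 0, 0, 0], [0.7, 2, 0, 0, 0], [0.7, 2, 0, 0, 0], [0.7, 2, 0, 0, 0], [0.7, 2, 0, 0, 0], [0.7, 2, 0, 0, 0], [0.7, 0, 0, 0, 0], [0.7, 0, 0, 0, 0]])

```text
time_s: 12.25
position: [0.52, 0.0605, 0.0761]
eef_rot: [2.411, 2.014, -0.0]
wrist_force: [0.2, -0.2, -4.5]
width: 0.526
grip_force: 35.0
```

Emit:
arm_command(increments=[[0.7, 1, 0, 0, 0], [0.7, 1, 0, 0, 0], [0.7, 1, 0, 0, 0], [0.7, 0, 0, 0, 0], [0.7, 0, 0, 0, 0]])

```text
time_s: 12.67
position: [0.5205, 0.0634, 0.0761]
eef_rot: [2.411, 2.014, -0.0]
wrist_force: [0.6, -0.2, -3.9]
width: 0.522
grip_force: 35.0
```

```bash
python3 st.py
```

```text
t12.67 TCP rig x-15.7 y-0.7 z76.1 A79.75 F u-0.1 v-0.7 z-3.9 w0.522 g35.0
```

Emit:
arm_command(increments=[[0.7, 1, 0, 0.3, 0], [0.7, 1, 0, 0.3, 0], [0.7, 1, 0, 0, 0], [0.7, 0, 0, 0, 0], [0.7, 0, 0, 0, 0]])

```text
time_s: 13.08
position: [0.521, 0.0664, 0.0755]
eef_rot: [-2.411, -2.014, 0.0]
wrist_force: [0.1, -0.7, -5.0]
width: 0.525
grip_force: 35.0
```

Emit:
arm_command(increments=[[0.7, 1, 0, 0, 0], [0.7, 1, 0, 0, 0], [0.7, 0, 0, 0, 0], [0.7, 0, 0, 0, 0]])

```text
time_s: 13.42
position: [0.5214, 0.0684, 0.0755]
eef_rot: [-2.411, -2.014, 0.0]
wrist_force: [-0.1, -0.0, -4.2]
width: 0.528
grip_force: 35.0
```

TCP is at about −10.6. I keep feeling for the tip.

Emit:
arm_command(increments=[[0.7, 1, 0, 0, 0], [0.7, 1, 0, 0, 0], [0.7, 0, 0, 0, 0], [0.7, 0, 0, 0, 0]])

```text
time_s: 13.75
position: [0.5217, 0.0704, 0.0755]
eef_rot: [-2.411, -2.014, -0.0]
wrist_force: [-0.3, -0.5, -3.9]
width: 0.523
grip_force: 35.0
```

Emit:
arm_command(increments=[[0.7, 1, 0, 0, 0], [0.7, 0, 0, 0, 0], [0.7, 0, 0, 0, 0]])

```text
time_s: 14.0
position: [0.5219, 0.0713, 0.0755]
eef_rot: [2.411, 2.014, 0.0]
wrist_force: [0.0, -0.6, -3.5]
width: 0.526
grip_force: 35.0
```

Emit:
arm_command(increments=[[0.7, 1, 0, 0, 0], [0.7, 0, 0, 0, 0], [0.7, 0, 0, 0, 0]])

```text
time_s: 14.25
position: [0.5221, 0.0723, 0.0755]
eef_rot: [-2.411, -2.014, -0.0]
wrist_force: [0.0, 0.3, -3.3]
width: 0.525
grip_force: 35.0
```

Emit:
arm_command(increments=[[0.7, 1, 0, 0, 0], [0.7, 0, 0, 0, 0], [0.7, 0, 0, 0, 0]])

```text
time_s: 14.5
position: [0.5222, 0.0732, 0.0755]
eef_rot: [2.411, 2.014, -0.0]
wrist_force: [0.6, -1.5, -2.8]
width: 0.523
grip_force: 35.0
```

Emit:
arm_command(increments=[[0.7, 1, 0, 0, 0], [0.7, 0, 0, 0, 0], [0.7, 0, 0, 0, 0]])

```text
time_s: 14.75
position: [0.5224, 0.0741, 0.0755]
eef_rot: [2.411, 2.014, -0.0]
wrist_force: [-0.6, -3.0, -3.2]
width: 0.524
grip_force: 35.0
```

Emit:
arm_command(increments=[[0.7, 1, 0, 0, 0], [0.7, 0, 0, 0, 0], [0.7, 0, 0, 0, 0]])

```text
time_s: 15.0
position: [0.5225, 0.075, 0.0755]
eef_rot: [2.411, 2.014, -0.001]
wrist_force: [-0.3, -5.2, -3.2]
width: 0.525
grip_force: 35.0
```

Contact at about 5 N. I settle the foot onto the floor and towards the fixed jaw before release.

Emit:
arm_command(increments=[[0.7, 0, -0.3, 0.2, 0], [0.7, 0, 0, 0, 0], [0.7, 0, 0, 0, 0]])

```text
time_s: 15.25
position: [0.5225, 0.0751, 0.0754]
eef_rot: [2.411, 2.014, 0.0]
wrist_force: [-0.1, -5.0, -2.4]
width: 0.527
grip_force: 35.0
```

Emit:
arm_command(increments=[[0.7, 0, -0.3, 0.2, 0], [0.7, 0, 0, 0, 0], [0.7, 0, 0, 0, 0]])

```text
time_s: 15.5
position: [0.5224, 0.0751, 0.0754]
eef_rot: [2.41, 2.014, 0.001]
wrist_force: [0.1, -6.2, 0.1]
width: 0.524
grip_force: 35.0
```

Emit:
arm_command(increments=[[0.7, 0, -0.3, 0.2, 0], [0.7, 0, 0, 0, 0], [0.7, 0, 0, 0, 0]])

```text
time_s: 15.75
position: [0.5224, 0.0751, 0.0754]
eef_rot: [2.41, 2.013, 0.001]
wrist_force: [-0.1, -7.1, 3.8]
width: 0.525
grip_force: 35.0
```

Emit:
arm_command(increments=[[0.7, -0.5, 0, -0.2, 0], [0.7, 0, 0, 0, 0], [0.7, 0, 0, 0, 0]])

```text
time_s: 16.0
position: [0.5223, 0.0747, 0.0754]
eef_rot: [2.41, 2.013, 0.001]
wrist_force: [-0.1, -5.6, -0.1]
width: 0.525
grip_force: 35.0
```

```bash
python3 st.py; python3 st.py
```

```text
t16.00 TCP rig x-4.3 y-0.4 z75.4 A79.74 F u-5.5 v-0.9 z-0.1 w0.525 g35.0
t16.00 TCP rig x-4.3 y-0.4 z75.4 A79.74 F u-5.5 v-0.9 z-0.1 w0.525 g35.0
```

Emit:
arm_command(increments=[[0.7, 0, 0, 0, 0], [0.7, 0, 0, 0, 0]], grip_force=8)

```text
time_s: 16.17
position: [0.5223, 0.0747, 0.0754]
eef_rot: [2.41, 2.013, 0.001]
wrist_force: [1.1, -4.7, 0.6]
width: 0.525
grip_force: 8.0
```

Emit:
arm_command(increments=[[0.4, 0, 0, 0, 0], [0.4, 0, 0, 0, 0], [0.4, 0, 0, 0, 0], [0.4, 0, 0, 0, 0], [0.4, 0, 0, 0, 0]])

```text
time_s: 16.58
position: [0.5217, 0.075, 0.0752]
eef_rot: [-2.411, -2.014, -0.0]
wrist_force: [0.1, 0.6, -0.2]
width: 0.598
grip_force: 0.0
```

```bash
python3 st.py
```

```text
t16.58 TCP rig x-4.1 y0.2 z75.2 A79.75 F u0.6 v0.0 z-0.2 w0.598 g0.0
```

Emit:
arm_command(increments=[[0.4, 0, 0, -4, 0], [0.4, 0, 0, -10, 0], [0.4, 0, 0, -16, 0], [0.4, 0, 0, -25, 0], [0.4, 0, 0, -25, 0], [0.4, 0, 0, 0, 0], [0.7, 13.1, 18.1, 0, 0], [1, 13.1, 18.1, 0, 0], [1, 13.1, 18.1, 0, 0], [1, 13.1, 18.1, 0, 0], [1, 13.1, 18.1, 0, 0], [1, 0, 0, 0, -5.5], [1, 0, 0, 0, -5.5], [1, 0, 0, 0, -5.5], [1, 0, 0, 0, 0], [1, 0, 0, 0, 0], [1, 0, 0, 0, 0]])

```text
time_s: 18.0
position: [0.6223, 0.1232, 0.1555]
eef_rot: [2.101, 2.335, 0.0]
wrist_force: [0.3, 1.1, -1.0]
width: 0.009
grip_force: 0.0
```

```bash
python3 - <<'E'
from st import *
st();S=cam("side");B=cam("scene");W=cam("wrist")
save("s6.png",S,(230,220,390,400),2.5);save("b6.png",W,(0,0,640,480),.703)
a,b=[cv2.imread("pics/"+n)[:337]for n in("s6.png","b6.png")]
cv2.imwrite("pics/m6.png",np.hstack([a[:,:350],b])[:, :800])
E
```

```text
t18.00 TCP rig x61.3 y-90.2 z155.5 A96.05 F u1.1 v-0.1 z-1.0 w0.009 g0.0
```

View pics/m6.png

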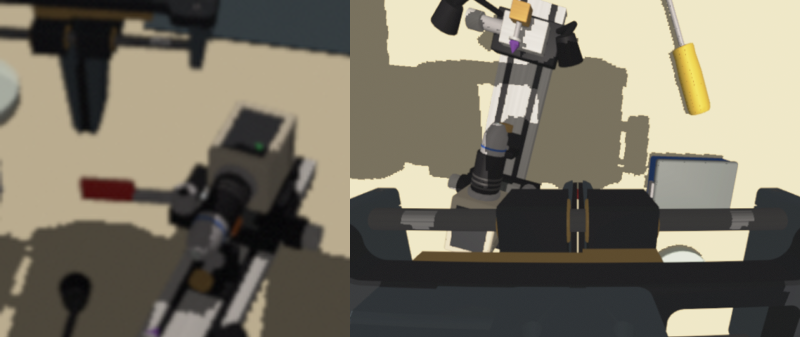

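The views show the camera seated in the clamp. The closed fingers are ready to go down on the stage side of the red lever, away from the slide box.

Emit:
arm_command(increments=[[1, 0, 0, 20, 0], [1, 0, 0, 20, 0], [1, 0, 0, 20, 0], [1, 0, 0, 20, 0], [1, 0, 0, 12, 0], [1, 0, 0, 9, 0], [1, 0, 0, 0, 0], [1, 0, 0, 0, 0], [1, 0, 0, 0, 0]])

```text
time_s: 18.9
position: [0.623, 0.1233, 0.0551]
eef_rot: [2.097, 2.338, 0.002]
wrist_force: [0.2, -0.3, -0.3]
width: 0.004
grip_force: 0.0
```

Emit:
arm_command(increments=[[1, -2, 0, 0, 0], [1, -2, 0, 0, 0], [1, -1, 0, 0, 0], [1, 0, 0, 0, 0], [1, 0, 0, 0, 0]])

```text
time_s: 19.32
position: [0.623, 0.1181, 0.0543]
eef_rot: [2.097, 2.339, 0.0]
wrist_force: [-0.2, -0.3, -0.6]
width: 0.005
grip_force: 0.0
```

```bash
python3 - <<'E'
from st import *
st()
# rigid rotation of the tool about the lever axis: tool-frame step for turn d (deg about tool z, clockwise from above)
o=get_obs();S=np.array([.5226,.0790]);a=np.radians(79.7);u=np.array([np.cos(a),np.sin(a)]);v=np.array([-u[1],u[0]])
ax=S+.020*u-.042*v;M=R.from_rotvec(o["eef_rot"]).as_matrix();p=o["position"]
r=(M.T@np.r_[ax-p[:2],0])[:2]*1e3;print("axis in tool mm",r)
for d in(3,4):
    c,s=np.cos(np.radians(d)),np.sin(np.radians(d));print(d,r-np.array([[c,-s],[s,c]])@r)
E
```

```text
t19.32 TCP rig x56.4 y-91.8 z54.3 A96.23 F u-0.3 v0.2 z-0.6 w0.005 g0.0
axis in tool mm [-20.74588487 -58.09417751]
3 [-3.06884585  1.00613967]
4 [-4.1029809   1.30564528]
```

Emit:
arm_command(increments=[[1, -3.07, 1.01, 0, 3], [1, -3.07, 1.01, 0, 3], [1, -3.07, 1.01, 0, 3], [1, -3.07, 1.01, 0, 3], [1, -3.07, 1.01, 0, 3], [1, -3.07, 1.01, 0, 3]])

```text
time_s: 19.82
position: [0.6289, 0.1, 0.0543]
eef_rot: [2.44, 1.979, 0.001]
wrist_force: [1.0, 4.9, 1.0]
width: 0.003
grip_force: 2.3
```

Emit:
arm_command(increments=[[1, -3.07, 1.01, 0, 3], [1, -3.07, 1.01, 0, 3], [1, -3.07, 1.01, 0, 3], [1, -3.07, 1.01, 0, 3]])

```text
time_s: 20.15
position: [0.6298, 0.0873, 0.0544]
eef_rot: [2.633, 1.713, 0.003]
wrist_force: [3.1, 5.0, -0.2]
width: 0.006
grip_force: 3.1
```

Emit:
arm_command(increments=[[1, -3.07, 1.01, 0, 3], [1, -3.07, 1.01, 0, 3], [1, -3.07, 1.01, 0, 3], [1, -3.07, 1.01, 0, 3]])

```text
time_s: 20.48
position: [0.6279, 0.0745, 0.0545]
eef_rot: [2.797, 1.428, 0.004]
wrist_force: [5.6, 5.6, -1.4]
width: 0.007
grip_force: 3.7
```

```bash
python3 st.py
```

```text
t20.48 TCP rig x14.5 y-104.4 z54.5 A54.10 F u6.5 v-4.5 z-1.4 w0.007 g3.7
```

Emit:
arm_command(increments=[[1, -3.07, 1.01, 0, 3], [1, -3.07, 1.01, 0, 3], [1, -3.07, 1.01, 0, 3], [1, -3.07, 1.01, 0, 3], [1, -3.07, 1.01, 0, 3], [1, -3.07, 1.01, 0, 3]])

```text
time_s: 20.98
position: [0.6204, 0.0567, 0.0546]
eef_rot: [2.986, 0.973, 0.006]
wrist_force: [8.3, 2.6, -2.9]
width: 0.006
grip_force: 3.9
```

Emit:
arm_command(increments=[[1, -3.07, 1.01, 0, 3], [1, -3.07, 1.01, 0, 3], [1, -3.07, 1.01, 0, 3], [1, -3.07, 1.01, 0, 3], [1, -3.07, 1.01, 0, 3]])

```text
time_s: 21.4
position: [0.6097, 0.0443, 0.0546]
eef_rot: [3.087, 0.575, 0.006]
wrist_force: [8.3, -2.0, -1.6]
width: 0.01
grip_force: 3.1
```

```bash
python3 st.py
```

```text
t21.40 TCP rig x-18.6 y-91.9 z54.6 A21.11 F u-0.5 v-8.5 z-1.6 w0.010 g3.1
```

Emit:
arm_command(increments=[[1, -3.07, 1.01, 0, 3], [1, -3.07, 1.01, 0, 3], [1, -3.07, 1.01, 0, 3], [1, -3.07, 1.01, 0, 3]])

```text
time_s: 21.73
position: [0.5985, 0.0368, 0.0545]
eef_rot: [3.131, 0.249, 0.004]
wrist_force: [5.0, -2.1, -0.3]
width: 0.004
grip_force: 1.8
```

Emit:
arm_command(increments=[[1, -2.05, 0.7, 0, 2], [1, -2.05, 0.7, 0, 2]])

```text
time_s: 21.9
position: [0.5941, 0.0349, 0.0544]
eef_rot: [3.138, 0.141, 0.002]
wrist_force: [2.9, -1.4, 0.4]
width: 0.007
grip_force: 1.3
```

Emit:
arm_command(increments=[[1, -2.05, 0.7, 0, 2], [1, 0, 0, 0, 0]])

```text
time_s: 22.07
position: [0.5916, 0.0341, 0.0543]
eef_rot: [3.14, 0.086, 0.001]
wrist_force: [0.6, -0.6, 0.7]
width: 0.01
grip_force: 0.6
```

Emit:
arm_command(increments=[[1, -2.05, 0.7, 0, 2], [1, 0, 0, 0, 0]])

```text
time_s: 22.23
position: [0.5895, 0.0334, 0.0542]
eef_rot: [3.141, 0.033, 0.0]
wrist_force: [1.3, -0.0, 0.2]
width: 0.01
grip_force: 0.5
```

```bash
python3 st.py
```

```text
t22.23 TCP rig x-32.9 y-73.9 z54.2 A1.21 F u0.2 v-1.3 z0.2 w0.010 g0.5
```

Emit:
arm_command(increments=[[1, -2.05, 0.7, 0, 2], [1, 0, 0, 0, 0]])

```text
time_s: 22.4
position: [0.5872, 0.0328, 0.0541]
eef_rot: [3.142, -0.021, -0.001]
wrist_force: [0.5, -0.4, -0.3]
width: 0.004
grip_force: 0.2
```

Emit:
arm_command(increments=[[1, -2.05, 0.7, 0, 2], [1, 0, 0, 0, 0], [1, 0, 0, 0, 0]])

```text
time_s: 22.65
position: [0.5852, 0.0322, 0.054]
eef_rot: [-3.141, 0.072, 0.001]
wrist_force: [0.3, 0.1, -0.6]
width: 0.007
grip_force: 0.0
```

Emit:
arm_command(increments=[[1, 6, 0, 0, 0], [1, 15, 0, 0, 0], [1, 15, 0, 0, 0], [1, 0, 0, -30, 0], [1, 0, 0, -35, 0], [1, 0, 0, -35, 0], [1, 0, 0, 0, 0], [1, 0, 0, 0, 0], [1, 0, 0, 0, 0]])

```text
time_s: 23.4
position: [0.6214, 0.0304, 0.154]
eef_rot: [-3.141, 0.074, 0.0]
wrist_force: [-0.8, 0.1, -1.3]
width: 0.007
grip_force: 0.0
```

```bash
python3 - <<'E'
from st import *
st();S=cam("side");B=cam("scene");W=cam("wrist")
save("s7.png",S,(240,230,400,400),2.5);save("b7.png",B,(310,230,470,400),2.5)
a,b=[cv2.imread("pics/"+n)for n in("s7.png","b7.png")]
cv2.imwrite("pics/m7.png",np.hstack([a,b]))
E
```

```text
t23.40 TCP rig x-30.1 y-105.9 z154.0 A-2.70 F u-0.1 v0.8 z-1.3 w0.007 g0.0
```

View pics/m7.png

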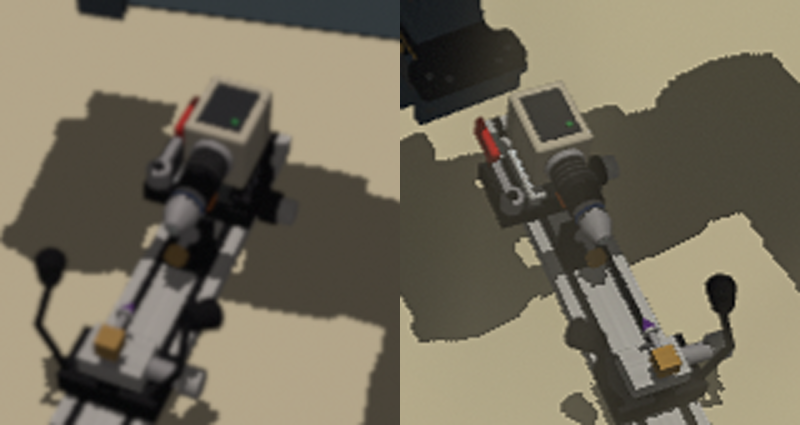

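Both views show the red lever lying parallel to the rail along the clamp, with the camera upright in it. I check the lever angle and whether the camera crept before handing in.

```bash
python3 - <<'E'
from st import *
B=cam("scene")
P=ray(B,np.array([(112,197),(80,122)])/2.5+[310,230],[.0565]*2);d=(P[1]-P[0])[:2]
print(np.linalg.norm(d),"t=",5.192-(np.arctan2(d[1],d[0])-np.radians(79.7))%(2*np.pi))
# red grip axis by colour
im=B[0].astype(int);m=((im[...,0]>110)&(im[...,1]<70)&(im[...,2]<80));m[:, :310]=0;m[:,360:]=0;m[:260]=0;m[330:]=0
ys,xs=np.nonzero(m);Q=ray(B,np.c_[xs,ys],[.052]*len(xs))[:,:2];print(len(xs),(Q.mean(0)-[.5226,.079])@np.array([[.1788,-.9839],[.9839,.1788]]))
c=np.linalg.svd(Q-Q.mean(0))[2][0];print("grip axis deg rel rig",(np.degrees(np.arctan2(c[1],c[0]))-79.7)%180)
S=cam("side");save("s8.png",S,(240,230,400,400),2.5)
a=cv2.imread("pics/s6.png",0).astype(np.float32)[25:,25:][:400,:375];b=cv2.imread("pics/s8.png",0).astype(np.float32)[:400,:375]
# a's crop starts (230,220): shift by 10px*2.5=25
for n,(x0,y0,x1,y1) in {"box":(190,75,275,150),"fixed stage":(90,300,210,390)}.items():
    print(n,cv2.phaseCorrelate(a[y0:y1,x0:x1].copy(),b[y0:y1,x0:x1].copy(),cv2.createHanningWindow((x1-x0,y1-y0),cv2.CV_32F)))
C=S;q=proj(C,[[.52,.07,.095],[.52+.00179,.07+.00984,.095],[.52-.00984,.07+.00179,.095]])*2.5;print("px per 10mm x,y",q[1]-q[0],q[2]-q[0])
E
```

```text
0.07681074360809177 t= 2.074129690301941
39 [-0.03145732 -0.0407819 ]
grip axis deg rel rig 0.18812267790718806
box ((0.7176234405435267, 0.6512322109673789), 0.4618985646565755)
fixed stage ((-0.03168895146179551, 0.19065508535137354), 0.5844625423572681)
px per 10mm x,y [-4.99691415  8.71519831] [12.91200188  3.50980934]
```

```bash
python3 -c "
from station import *
print(job_done())"
```

```text
the job is handed in; nothing more can be done
None
```

The camera is in the clamp, pushed against the rubber tip at about 5 to 7 N and then let go. The lever is shut and released, and the job is handed in with no verdict shown; I could not see whether the foot still touches the tip, but pictures showed no backward creep.

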